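# Third hand for a thumb piano at the library craft table

### The job

At the wooden assembly jig, first swing the raised stop bar down until it rests in its forked catch. Then lay the thumb piano flat on the jig's board, bridge end first, and press it square against the middle of the bar's sprung pad with a steady push of about 10 newtons (about half of the pad's travel, never right home). Finish while still gripping it and holding it pressed like this, for somebody to screw its bridge down, and leave the other things on the table where they are.

Things in the scene. Friction and masses are not known exactly. Their poses are not given: they have to be found in the camera images.
- jig: Fixed plywood board 240 (x) by 220 (y) by 12 mm thick; origin at the centre of its underside, upper face (the bed) at z = 12 mm. Local +x is the pressing direction, away from the robot, towards the stop bar, which crosses the board at local x = 75 mm. The steel hinge cheeks stand at local y = +95 mm and the steel forked catch at local y = -82 mm; both under 50 mm high. The bed between its near edge (x = -120 mm) and the pad (x = 37 mm) is free.
- stop_bar (a joint): Angle of the wooden stop bar (20 by 20 mm in section, 222 mm long) about its hinge on the jig, whose axis lies along the jig's x: 0 = down and level, resting in the forked catch, growing as the free end swings up and towards the hinge (jig's +y). Limit 1.5 rad; it starts about half raised. The hinge is stiff: the bar stays where it is left and needs about 2 N down at its free end to swing down.
- bar_hinge (a point): Hinge axis of the stop bar, at the middle of the bar's section: jig's local (75, 95, 36) mm. Its axes turn with the bar.
- bar_tip (a point): Middle of the upper face of the free end of the stop bar (a thicker 28 by 22 mm end, which sticks out past the catch and the board): 209 mm from the hinge axis along the bar and 10 mm above its middle line. With the bar down it is at the jig's local (75, -114, 46) mm. Push here from above.
- stop_pad: Upright cork-faced pad, 70 mm wide, 22 mm high, 6 mm thick, carried by the stop bar on springs; origin at the centre of its front face (the face looking to the jig's -x). With the bar down and nothing pressing it is at the jig's local (37, 0, 25) mm, its lower edge 2 mm above the bed. It gives way along the jig's +x only, 22 mm at most, with 0.9 N per mm of travel (10 N at 11 mm).
- kalimba: Thumb piano, loose: pale wooden block 120 (x) by 56 (y) by 22 mm with a steel bridge and seven steel tines on its top (28 mm high over all) nearer its +x end, a dark sound hole near its -x end; about 0.15 kg. Origin at the centre of its underside, z up. It starts flat on the table, its +x end pointing within about 50 degrees of straight away from the robot.
- kalimba_mid (a point): Centre of the thumb piano's wooden block, 11 mm above its underside; x along its length towards the bridge end. It can be gripped across its 56 mm width here.
- kalimba_head (a point): Centre of the thumb piano's bridge-end face (its +x end, 60 mm from its centre): the face to be pressed on the pad.
- blank: Bystander: plain pale wooden block, 90 by 50 by 20 mm, loose on the table; no bridge, no tines. Origin at the centre of its underside.
- spool: Bystander: white thread spool, 40 mm across, 44 mm high, standing loose. Origin at the centre of its underside.
- screwdriver: Bystander: screwdriver about 170 mm long lying beyond the working area.
- glue: Bystander: white glue bottle, 52 mm across, 130 mm high, standing at the robot's left. Origin at the centre of its underside.
- kitbox: Bystander: pink cardboard craft box, 190 by 85 by 35 mm, lying at the far right. Origin at the centre of its underside.
Mind the look-alikes: they are no part of the job. Leave any pink or yellow look-alike of the kalimba alone.

How it is judged (in metres and radians):
On the way:
1. the stop bar is swung down and rests in its forked catch (value of joint stop_bar below 0.05 rad), for 0.2 s.
At the end, for the whole second after the job is handed in: Stop bar down (within 0.05 rad); thumb piano flat on the board (within 6 mm, tilt under 0.1 rad), square to the jig (0.12 rad), bridge end within 12 mm of the pad's middle, pressed on it with 5 to 15 N, at rest, still held by the fingers (value of joint stop_bar below 0.05 rad and contact force between kalimba and stop_pad between 5 and 15 N and contact force between the fingers and kalimba above 2 N and horizontal distance between kalimba_head and stop_pad below 0.012 m and angle between the x axis of kalimba and the x axis of jig, either way round below 0.12 rad and z of kalimba_mid in the frame of jig between 0.018 and 0.029 m and angle between kalimba's own z axis and vertical below 0.1 rad and linear speed of kalimba below 0.01 m/s); the arm keeps its last pose, push and grip.
It fails at once if the pad is pushed right home on the bar (value of joint stop_bar below 0.05 rad and x of stop_pad in the frame of jig above 0.0578 m).
It fails at once if a bystander on the table is knocked over or shifted by more than 40 mm (distance of any of blank, spool, screwdriver, glue, kitbox from where it was at the start of the episode above 0.04 m or angle between any of spool, glue's own z axis and vertical above 0.5 rad).
It also fails if it takes over 61 s, if anything falls off the work surface, if the arm or the gripper's body presses on something with over 40 N, if the wrist force passes 120 N, or if a joint passes its speed limit or range.

### The arm

A 6-joint arm with a two-finger parallel gripper is mounted at the origin on the work surface. World frame = base frame: x ahead of the robot, y to its left, z up, the work surface at z = 0. Lengths are in mm, angles in degrees, forces in N, time in s.
With the tool pointing down it reaches from about 300 to 850 mm from the base axis. Payload 4.2 kg.
Tool frame: the origin (TCP) lies midway between the tips of the shut fingers; the grasp point (between the pads) lies 19 mm behind it (env.grasp_offset is the distance from the TCP to the grasp point, in mm); z points along the fingers, y is the line along which they close (so a half turn about z gives the same grasp; the last joint's range is limited). The gripper opens to 91 mm and grips with 3 to 60 N. Pads are 32 mm wide; open, the fingers measure 118 mm over their backs; the gripper's body (76 mm by 178 mm) begins 60 mm behind the grasp point.
Start: joints at [-69.614, 18.312, 89.639, -0, 72.044, -1.146], TCP at [211.039, -534.889, 213.976] pointing down, gripper open.
Joint ranges: [-177.97, 177.97], [-48.28, 115.42], [12.27, 149.76], [-77.06, 257.06], [2.81, 150.46], [-146.56, 146.56]. Speed limits (degrees/s): [147.25, 147.25, 180, 180, 180, 180].

### API

Orientations are given as [roll, pitch, yaw] about the fixed x, y, z axes, in that order (R = Rz(yaw) Ry(pitch) Rx(roll)).
In Python, from workcell import env, optics gives the robot as it stands. The module is installed in compiled form; this text tells all that it offers.
- The arm moves only by the tool send_rows, never from a script. Its argument "targets" is a list that holds one entry, the list of rows, each a list of 7 numbers: the turn, a rotation vector about the world's x, y, z scaled (see below), then the shift along the world's x, y, z scaled (see below), then the closure, from -1 (fully open) to 1 (shut). In form: [[[rx, ry, rz, x, y, z, gripper], ...]]. A call has 1 to 12 rows; each row shifts and turns the commanded pose from where the row before left it; what a row does not reach is not made up. The controller multiplies each number of a shift by 0.2 m and each number of a turn by pi/2 rad. A row lasts 1/10 s, in which the tool goes at most 50 mm and 8.59 degrees, less where a joint would pass 70% of its speed; a pose out of reach is approached as far as the arm can. A call with a number of a shift or a turn outside -1 to 1 is refused whole. A call with a gripper value outside its range is refused whole. The fingers move at their own pace and stop on an object; "grip_force" is the grip in N (left out, the last holds). Time passes only in rows, so rows that do not move let the fingers close. It gives the time, the measured TCP pose, the force, the opening and the grip force at its end, in the units of the state.
- env.state(): the state, without advancing time (a new reading comes with each control period).
- optics.grab_frame(name): name is "scene" or "side" or "wrist"; returns (picture, depth): 384x512x3 uint8, red, green, blue; 384x512 float32, mm along the optical axis (not along the pixel's ray), 0 where there is no reading.
- optics.camera_info(name): a dict with "camera_matrix" (3x3 intrinsics, pixels), "R" (3x3) and "t" (3): a world point X has camera coordinates R X + t; the wrist camera has in their place "mount" (4x4, takes a point from camera to tool coordinates, whose origin is the TCP and whose axes are the flange's). Camera axes: x right, y down, z forward; pixel columns grow to the right and rows downward; lengths in mm; the calibration is good to about 2 mm. A picture is of the moment at which its call begins: read the wrist's pose just before it. camera_info takes no time and is no camera call.
- env.job_done(): hands the job in; it is judged then, once.
Trained networks look in the newest picture that a camera, given by its name, has taken for a name from the list of things; names that differ only in an ending like _2 or _b are one class to them, and where a whole thing is asked for, a point or a joint stands for the part that bears it (a point fixed in the world has none). Each returns a list of dicts, best first, with "conf" (0 to 1); they miss things now and then, are a little off and sometimes report something else, mostly with a low value. They report only what shows in the picture. A call takes as long as a camera call. They do not tell look-alikes from the thing itself.
- optics.silhouettes(camera, name): "mask" (384x512 bool, what is visible of it) and "at" ([column, row] in pixels, amid what is visible of it).
- optics.place_of(camera, name): "at" ([column, row] in pixels: a listed point, or the origin of a listed thing).
The state is a dict: "time_s": time; "qpos": joint angles; "qvel": joint speeds; "effort": joint torques, N m; "ee_pos": TCP position; "ee_rot": TCP orientation; "force": force on the tool from outside, world axes, zero at the start; "torque": the same for the moment, N m; "gripper_width": finger opening in mm; "gripper_force": force on a finger pad.
Only numpy, scipy, OpenCV 4.12 (cv2) and the standard library are available. Lean on these libraries where they do the work, as an engineer would, in place of code of your own. Each camera call takes 0.05 s, during which the arm holds its last target. There are 200 camera calls.

## Working session

There is one attempt and no reset: what is moved stays moved. The work goes in short steps, Python scripts to look and compute and a tool call to move; the robot and the scene stay as the last step left them, time stands still between calls to the robot, and variables do not carry over. Pictures are saved under pics/ and viewed, at most 10 in all, crops included, and the job is handed in when it is done.

Besides the shell and the picture viewer there is one more tool, called after "Request:" as name(argument=value, ...) on one line, values as JSON. send_rows: Moves the arm, as the interface text tells. Its arguments: {"type":"object","properties":{"targets":{"type":"array"},"grip_force":{"type":"number"}},"required":["targets"]}

```bash
mkdir -p pics; cat > h.py <<'E'
import numpy as np, cv2
from workcell import env, optics
from scipy.spatial.transform import Rotation as Ro
def grab(c,name=None):
    s=env.state(); p,d=optics.grab_frame(c)
    if name: cv2.imwrite('pics/'+name+'.png',p[:,:,::-1])
    return s,p,d
def tow(c,uv,z,s=None):
    i=optics.camera_info(c);K=np.array(i['camera_matrix']);uv=np.atleast_2d(uv).astype(float);z=np.atleast_1d(z)
    X=np.c_[uv,np.ones(len(uv))]@np.linalg.inv(K).T*z[:,None]
    if 'R' in i: return (X-np.array(i['t']))@np.array(i['R'])
    M=np.array(i['mount']);X=X@M[:3,:3].T+M[:3,3]
    return Ro.from_euler('xyz',s['ee_rot'],degrees=True).apply(X)+s['ee_pos']
def cloud(c,mask,d,s=None):
    m=mask&(d>0);v,u=np.nonzero(m);return tow(c,np.c_[u,v],d[m],s)
def plane(c,uv,h):
    a=tow(c,uv,1.)[0];b=tow(c,uv,1000.)[0];return a+(b-a)*(h-a[2])/(b[2]-a[2])
E
python3 - <<'E'
from h import *
print(env.state()['ee_rot'],env.state()['force'])
for c in['scene','side']:
    s,p,d=grab(c,c+'0')
    for n in['jig','kalimba','blank','spool','glue','bar_tip','stop_bar','kalimba_head','kalimba_mid','bar_hinge','stop_pad']:
        for r in optics.silhouettes(c,n)[:3] if n in('jig','kalimba','blank','spool','glue','stop_bar') else []:
            X=cloud(c,r['mask'],d)
            if len(X): print(c,n,round(r['conf'],2),np.round(r['at']),np.median(X,0).round(),np.percentile(X,2,0).round(),np.percentile(X,98,0).round())
        for r in optics.place_of(c,n)[:2]:
            u,v=np.round(r['at']).astype(int)
            print('   pt',c,n,round(r['conf'],2),u,v,tow(c,r['at'],d[min(v,383),min(u,511)])[0].round())
cv2.imwrite('pics/both.png',cv2.resize(np.hstack([cv2.imread('pics/scene0.png'),cv2.imread('pics/side0.png')]),(800,300)))
E
```

```text
[-1.79901189e+02 -9.31248945e-04  2.15288793e+01] [ 0.45106274  0.07700894 -0.32496865]
scene jig 0.82 [291. 161.] [552. 208.  11.] [420. 111.   1.] [647. 330. 145.]
   pt scene jig 0.68 288 164 [538. 221.  10.]
   pt scene jig 0.6 212 212 [ 473. -151.   22.]
scene kalimba 0.96 [212. 182.] [358.  -1.  20.] [303. -45.   1.] [405.  47.  29.]
scene kalimba 0.79 [209. 209.] [ 462. -135.   21.] [ 399. -153.    4.] [511. -99.  29.]
scene kalimba 0.79 [120. 239.] [ 327. -377.   21.] [ 276. -427.    1.] [ 373. -319.   29.]
   pt scene kalimba 0.94 156 211 [ 319. -224.   18.]
   pt scene kalimba 0.74 271 208 [618. -56.  23.]
scene blank 0.66 [241. 239.] [ 605. -200.   18.] [ 557. -234.   -1.] [ 650. -147.   22.]
   pt scene blank 0.93 241 239 [ 611. -215.   19.]
   pt scene blank 0.57 211 213 [ 472. -155.   19.]
scene spool 0.78 [176. 250.] [ 477. -335.   21.] [ 419. -349.   -3.] [ 491. -276.   45.]
   pt scene spool 0.63 178 255 [ 489. -335.    5.]
   pt scene spool 0.37 296 137 [602. 142. 165.]
scene glue 0.71 [262. 121.] [338. 408.  59.] [308. 395.   6.] [355. 427. 124.]
   pt scene glue 0.82 264 132 [343. 407.   9.]
   pt scene bar_tip 0.5 297 136 [605. 142. 169.]
   pt scene bar_tip 0.16 243 240 [ 616. -212.   17.]
scene stop_bar 0.53 [305. 146.] [613. 209. 106.] [523. 133.  -2.] [618. 384. 167.]Traceback (most recent call last):
  File "<stdin>", line 9, in <module>
ValueError: it knows: bar_hinge, bar_tip, blank, glue, jig, kalimba, kalimba_head, kalimba_mid, kitbox, screwdriver, spool, stop_pad
```

View pics/scene0.png

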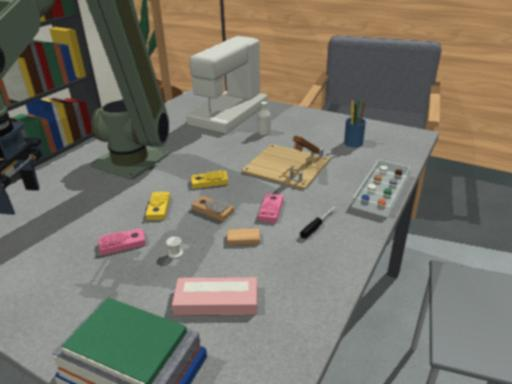

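The scene picture shows the wooden kalimba at (212,209), the jig at (288,164) with the raised bar tip at (297,137), the blank at (241,239), the spool at (175,248), and pink and yellow look-alikes.

```bash
python3 - <<'E'
from h import *
for c in['scene','side']:
    s,p,d=grab(c,c+'0')
    for n in['kalimba_head','kalimba_mid','bar_tip','bar_hinge','stop_pad']:
        for r in optics.place_of(c,n)[:5]:
            u,v=np.round(r['at']).astype(int)
            print('   pt',c,n,round(r['conf'],2),u,v,tow(c,r['at'],d[min(v,383),min(u,511)])[0].round())
    for r in optics.silhouettes(c,'kalimba')[:6]:
        X=cloud(c,r['mask'],d); T=X[(X[:,2]>14)&(X[:,2]<35)]
        if len(T)<10: continue
        print(c,'kal',round(r['conf'],2),np.round(r['at']),p[r['mask']].mean(0).round(),cv2.minAreaRect(T[:,:2].astype(np.float32)))
    for r in optics.silhouettes(c,'jig')[:1]:
        X=cloud(c,r['mask'],d); T=X[abs(X[:,2]-12)<5]
        print(c,'jig',cv2.minAreaRect(T[:,:2].astype(np.float32)),len(T),np.median(T,0))
        T=X[X[:,2]>60];m=T.mean(0);w=np.linalg.svd(T-m)[2][0];print('bar',m,w,T[T[:,2].argmax()])
    for n in ['spool','glue','blank']:
        for r in optics.silhouettes(c,n)[:1]:
            X=cloud(c,r['mask'],d);print(n,np.median(X,0).round())
E
```

```text
pt scene kalimba_head 0.79 164 195 [1114. -984.  782.]
   pt scene kalimba_head 0.78 228 214 [ 508. -123.    9.]
   pt scene kalimba_head 0.74 264 216 [616. -93.  18.]
   pt scene kalimba_head 0.69 101 248 [ 304. -425.   21.]
   pt scene kalimba_head 0.65 226 177 [401.  33.  21.]
   pt scene kalimba_mid 0.98 209 208 [ 453. -139.   22.]
   pt scene kalimba_mid 0.76 121 245 [ 336. -387.   18.]
   pt scene kalimba_mid 0.74 267 204 [600. -45.  24.]
   pt scene kalimba_mid 0.62 160 203 [ 303. -186.   20.]
   pt scene bar_tip 0.49 298 134 [457. 478.  -1.]
   pt scene bar_hinge 0.65 318 151 [616. 307.  40.]
   pt scene stop_pad 0.59 296 149 [570. 218.  81.]
scene kal 0.87 [155. 209.] [186. 162.  63.] ((295.55926513671875, -189.82302856445312), (56.85002136230469, 124.78228759765625), 31.99602508544922)
scene kal 0.81 [207. 208.] [130. 112.  90.] ((449.3935241699219, -124.08464813232422), (58.64609146118164, 124.08416748046875), 87.19892120361328)
scene kal 0.74 [210. 180.] [163. 140.  52.] ((349.3123779296875, 7.836978912353516), (118.8548812866211, 64.89981079101562), 39.91498565673828)
sc
[... 1751 characters left out ...]
, 11.376129150390625), (119.37487030029297, 57.720115661621094), 42.18958282470703)
side kal 0.76 [354. 163.] [161.  96. 115.] ((317.87396240234375, -363.351318359375), (116.1089096069336, 58.19071960449219), 50.55877685546875)
side kal 0.56 [352. 196.] [166. 143.  57.] ((293.5431213378906, -187.89910888671875), (58.770240783691406, 123.24198913574219), 32.586082458496094)
side jig ((528.6599731445312, 222.569091796875), (240.83567810058594, 222.3197479248047), 0.3149607181549072) 5926 [504.73242841 240.31050402  13.46402405]
bar [593.09118178 226.46422825 108.02137791] [-0.05402355  0.80076649 -0.59653539] [599.93701798 149.27295068 173.76922753]
spool [596. 236.  95.]
glue [322. 440.  80.]
```

View pics/side0.png

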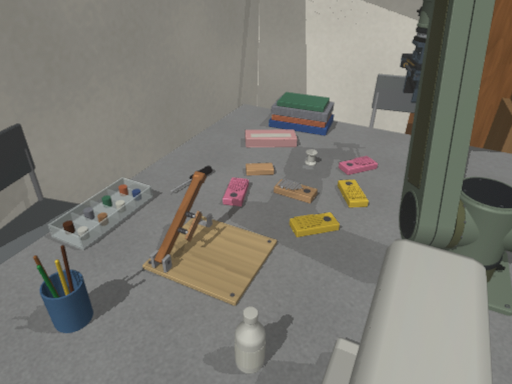

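The side picture agrees: the wooden kalimba is at (296,191), the jig bed at (215,255) and the bar is raised with its tip at (197,176). My estimates:

| Thing | World position (mm) | Angle |
|---|---|---|
| Jig | (529, 221) | yaw ≈ 0° |
| Kalimba centre | (449, -122) | yaw ≈ -2.5° |
| Bar tip | (604, 152, 170) | – |

I'll swing the bar down first.

Request:
send_rows(targets=[[[0,0,-0.02,0.115,0.2,0.01,1],[0,0,-0.02,0.115,0.2,0.01,1],[0,0,-0.02,0.115,0.2,0.01,1],[0,0,-0.02,0.115,0.2,0.01,1],[0,0,-0.02,0.115,0.2,0.01,1],[0,0,-0.02,0.115,0.2,0.01,1],[0,0,-0.02,0.115,0.2,0.01,1],[0,0,-0.02,0.115,0.2,0.01,1],[0,0,-0.02,0.115,0.2,0.01,1],[0,0,-0.02,0.115,0.2,0.01,1],[0,0,-0.02,0.115,0.2,0.01,1],[0,0,-0.02,0.115,0.2,0.01,1]]])

```text
time_s: 2.95
ee_pos: [487.7, -53.1, 238.3]
ee_rot: [180.0, -0.0, -0.1]
force: [0.2, -1.0, 0.1]
gripper_width: 1.3
gripper_force: 0.0
```

Request:
send_rows(targets=[[[0,0,0,0.1,0.165,0,1],[0,0,0,0.1,0.165,0,1],[0,0,0,0.1,0.165,0,1],[0,0,0,0.1,0.165,0,1],[0,0,0,0.1,0.165,0,1],[0,0,0,0.08,0.165,0,1],[0,0,0,0,0,0,1],[0,0,0,0,0,0,1]]])

```text
time_s: 3.75
ee_pos: [602.9, 143.5, 237.4]
ee_rot: [179.9, 0.1, 0.0]
force: [-1.0, -0.3, -0.0]
gripper_width: 0.5
gripper_force: 0.0
```

```bash
python3 - <<'E'
from h import *
s,p,d=grab('wrist','w1'); print(s['ee_pos'],s['force'])
for n in['bar_tip','bar_hinge','stop_pad','jig']:
    for r in optics.place_of('wrist',n)[:2]:
        u,v=np.round(r['at']).astype(int)
        print(n,round(r['conf'],2),u,v,tow('wrist',r['at'],d[min(v,383),min(u,511)],s)[0].round())
v,u=np.mgrid[:384,:512];X=cloud('wrist',d>0,d,s)
T=X[(abs(X[:,2]-12)<4)];print(len(T),T.min(0),T.max(0))
B=X[(X[:,2]>60)&(X[:,2]<200)];print(len(B),np.percentile(B,[1,99],0) if len(B) else '')
E
```

```text
[602.87503665 143.51443281 237.41749019] [-1.0291241  -0.27355105 -0.00108843]
bar_tip 0.65 245 201 [604. 154. 166.]
bar_hinge 0.55 110 167 [608. 315.  51.]
stop_pad 0.71 174 211 [571. 231.  97.]
jig 0.82 198 218 [530. 224.  12.]
14626 [ 332.02170381 -193.82501026    8.02487593] [776.60351451 334.17500778  15.99565543]
4758 [[567.86247032 137.10433801  62.00169868]
 [618.66990902 296.59360306 170.03756769]]
```

View pics/w1.png

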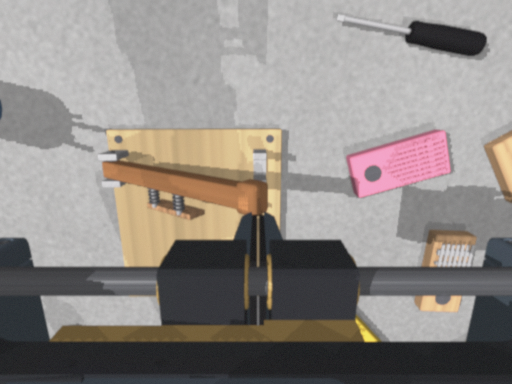

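The wrist picture shows the bar's free end at (255,197) just ahead of the closed fingertips, with the catch at (260,163). It puts the tip at (604,154,167) and the jig centre near (530,222).

Request:
send_rows(targets=[[[0,0,0,0,0.03,-0.2,1],[0,0,0,0,0.02,-0.07,1],[0,0,0,0,-0.03,-0.05,1],[0,0,0,0,-0.035,-0.05,1],[0,0,0,0,-0.03,-0.055,1],[0,0,0,0,-0.03,-0.055,1],[0,0,0,0,-0.025,-0.055,1],[0,0,0,0,-0.025,-0.055,1],[0,0,0,0,-0.02,-0.055,1],[0,0,0,0,-0.02,-0.055,1],[0,0,0,0,-0.015,-0.055,1],[0,0,0,0,-0.015,-0.055,1]]])

```text
time_s: 5.2
ee_pos: [603.0, 104.1, 75.0]
ee_rot: [-180.0, 0.0, -0.1]
force: [-0.2, -0.5, 0.5]
gripper_width: 0.3
gripper_force: 0.2
```

Request:
send_rows(targets=[[[0,0,0,0,0,-0.05,1],[0,0,0,0,0,-0.05,1],[0,0,0,0,0,-0.03,1],[0,0,0,0,0,-0.02,1],[0,0,0,0,0,0,1],[0,0,0,0,0,0,1]]])

```text
time_s: 5.8
ee_pos: [603.4, 104.3, 46.3]
ee_rot: [-180.0, -0.1, -0.1]
force: [-1.3, 0.4, 1.9]
gripper_width: 0.3
gripper_force: 0.6
```

```bash
python3 - <<'E'
from h import *
s,p,d=grab('side','s2'); print(s['ee_pos'],s['force'])
for n in['bar_tip','stop_pad','bar_hinge']:
    for r in optics.place_of('side',n)[:2]:
        u,v=np.round(r['at']).astype(int)
        print(n,round(r['conf'],2),u,v,tow('side',r['at'],d[v,u])[0].round())
cv2.imwrite('pics/s2c.png',cv2.resize(p[120:320,100:360,::-1],(780,600)))
E
```

```text
[603.36749215 104.34248135  46.28158631] [-1.26594792  0.35476195  1.87173014]
bar_tip 0.62 214 208 [590. 110.  48.]
stop_pad 0.54 196 242 [567. 232.  36.]
bar_hinge 0.64 159 262 [604. 323.  33.]
```

View pics/s2c.png

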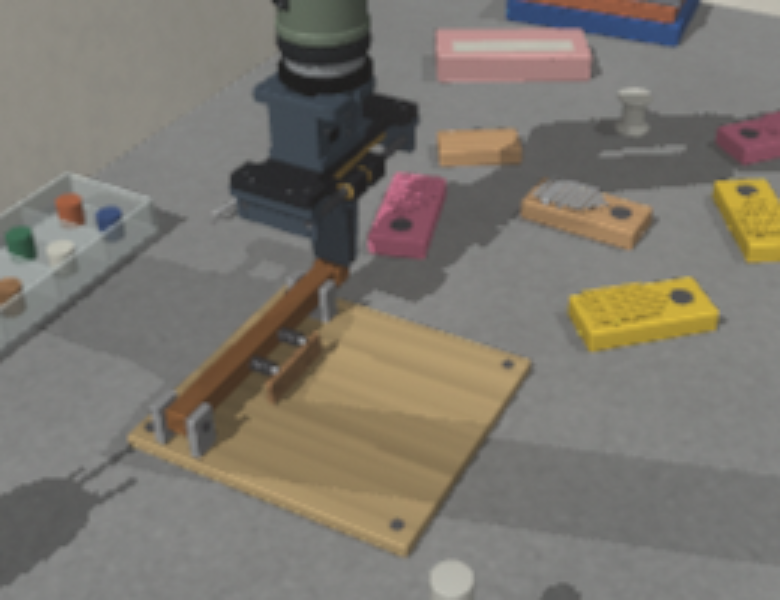

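The bar is nearly level: the enlarged side picture shows it between the catch prongs (325,290) and the fingers on its tip (335,265). I'll press a little further to seat it.

Request:
send_rows(targets=[[[0,0,0,0,0,-0.01,1],[0,0,0,0,0,-0.01,1],[0,0,0,0,0,0,1],[0,0,0,0,0,0,1],[0,0,0,0,0,0,1]]])

```text
time_s: 6.5
ee_pos: [603.5, 104.3, 45.9]
ee_rot: [-180.0, -0.1, -0.1]
force: [-6.2, 0.2, 22.2]
gripper_width: 0.6
gripper_force: 11.0
```

Request:
send_rows(targets=[[[0,0,0,0,0,0.2,1],[0,0,0,0,0,0.25,1],[0,0,0,0,0,0.25,-1],[0,0,0,-0.15,-0.16,0.05,-1],[0,0,0,-0.15,-0.16,0,-1],[0,0,0,-0.15,-0.16,0,-1],[0,0,0,-0.15,-0.16,0,-1],[0,0,0,-0.15,-0.16,0,-1],[0,0,0,-0.15,-0.16,0,-1],[0,0,0,-0.15,-0.16,0,-1],[0,0,0,0,0,0,-1],[0,0,0,0,0,0,-1]]])

```text
time_s: 7.7
ee_pos: [392.9, -120.3, 192.1]
ee_rot: [-180.0, -0.1, -0.2]
force: [0.5, -0.2, -0.5]
gripper_width: 77.6
gripper_force: 0.0
```

```bash
python3 - <<'E'
from h import *
s,p,d=grab('wrist','w3'); print(s['ee_pos'],s['gripper_width'])
for n in ['kalimba_head','kalimba_mid']:
    for r in optics.place_of('wrist',n)[:4]:
        u,v=np.round(r['at']).astype(int);print(n,round(r['conf'],2),u,v,tow('wrist',r['at'],d[v,u],s)[0].round())
def kal(c,s,p,d):
    for r in optics.silhouettes(c,'kalimba')[:4]:
        X=cloud(c,r['mask'],d,s);X=X[(X[:,2]>15)&(X[:,2]<40)]
        if len(X)>10: print(c,round(r['conf'],2),r['at'],p[r['mask']].mean(0).round(),cv2.minAreaRect(X[:,:2].astype(np.float32)),np.median(X[:,2]))
kal('wrist',s,p,d)
s,p,d=grab('side');kal('side',s,p,d)
s,p,d=grab('side')
for r in optics.silhouettes('side','jig')[:1]:
    X=cloud('side',r['mask'],d);X=X[abs(X[:,2]-12)<4];print('jig',cv2.minAreaRect(X[:,:2].astype(np.float32)))
for n in['bar_tip','stop_pad']:
    for r in optics.place_of('side',n)[:1]:
        u,v=np.round(r['at']).astype(int);print(n,round(r['conf'],2),u,v,tow('side',r['at'],d[v,u])[0].round())
E
```

```text
[ 392.86721021 -120.30400131  192.11930995] 77.5622655889743
kalimba_head 0.8 113 174 [395.  42.  20.]
kalimba_head 0.8 272 272 [ 426. -124.  286.]
kalimba_head 0.59 254 63 [ 509. -117.   21.]
kalimba_mid 0.96 314 252 [ 302. -186.   28.]
kalimba_mid 0.93 147 212 [352.   5.  28.]
kalimba_mid 0.78 464 231 [ 328. -357.   28.]
wrist 0.78 [305.0, 250.5] [215. 194.  82.] ((301.81866455078125, -184.43214416503906), (42.63432693481445, 118.1732406616211), 31.846118927001953) 21.797176953791066
wrist 0.76 [134.6, 3.9] [127.  81.  95.] ((565.0287475585938, 3.3831539154052734), (4.1425299644470215, 21.182405471801758), 4.012983798980713) 19.30191853429045
wrist 0.63 [451.1, 221.3] [165. 102. 122.] ((328.4989318847656, -355.2044677734375), (91.75580596923828, 56.087432861328125), 49.21239471435547) 21.382142522454984
wrist 0.61 [138.3, 200.5] [212. 191.  81.] ((348.95758056640625, 9.78640365600586), (119.38941955566406, 55.821720123291016), 41.50739288330078) 22.487426025501833
side 0.8 [293.2, 191.3] [143. 122. 101.] ((447.72021484375, -119.39955139160156), (58.76808166503906, 117.0615463256836), 88.8079833984375) 24.26257813171494
side 0.73 [315.8, 225.6] [168. 145.  59.] ((347.5784912109375, 10.505767822265625), (120.51863861083984, 57.713417053222656), 40.94258117675781) 23.846630864725945
side 0.68 [354.8, 164.6] [129.  79.  93.] ((315.91973876953125, -365.2435607910156), (123.8375473022461, 57.34872055053711), 47.71460723876953) 24.287980100763292
side 0.67 [235.4, 194.6] [153.  91. 110.] ((602.3698120117188, -32.19453811645508), (55.591400146484375, 116.24748992919922), 16.252498626708984) 24.16441820527843
jig ((528.8992919921875, 221.94662475585938), (241.3574981689453, 222.92466735839844), 0.2728581130504608)
bar_tip 0.77 212 208 [596. 111.  47.]
```

View pics/w3.png

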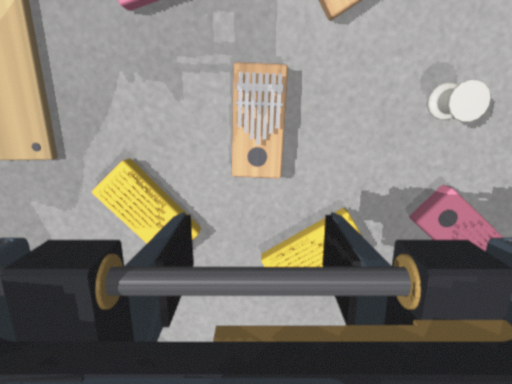

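The wrist picture shows the wooden kalimba at (259,120), bridge end ahead and sound hole at (257,156). I'll measure it and the jig's near edges directly from this view.

```bash
python3 - <<'E'
from h import *
s,p,d=grab('wrist');m=np.zeros(d.shape,bool);m[50:190,215:305]=1
X=cloud('wrist',m,d,s);X=X[(X[:,2]>12)&(X[:,2]<40)]
print(cv2.minAreaRect(X[:,:2].astype(np.float32)),len(X),np.median(X[:,2]))
m=np.zeros(d.shape,bool);m[:165,:70]=1
X=cloud('wrist',m,d,s);X=X[(X[:,2]>7)&(X[:,2]<20)];print(X.min(0),X.max(0),np.median(X[:,2]))
E
```

```text
((450.58837890625, -120.39564514160156), (56.022769927978516, 119.87953186035156), 87.53038024902344) 5955 21.765543725878416
[410.35826878 111.56557514   7.01203472] [569.74720817 172.19829523  14.3853337 ] 11.304378544536036
```

Request:
send_rows(targets=[[[0,0,-0.014,0.143,0,0,-1],[0,0,-0.013,0.143,0,0,-1],[0,0,0,0,0,-0.2,-1],[0,0,0,0,0,-0.2,-1],[0,0,0,0,0,-0.2,-1],[0,0,0,0,0,-0.15,-1],[0,0,0,0,0,-0.1,-1],[0,0,0,0,0,-0.06,-1],[0,0,0,0,0,-0.025,-1],[0,0,0,0,0,0,-1]]])

```text
time_s: 9.25
ee_pos: [450.1, -119.8, 4.6]
ee_rot: [-180.0, 0.1, -2.5]
force: [-0.1, 0.2, -0.1]
gripper_width: 91.2
gripper_force: 0.0
```

Request:
send_rows(targets=[[[0,0,0,0,0,0,1],[0,0,0,0,0,0,1],[0,0,0,0,0,0,1],[0,0,0,0,0,0,1],[0,0,0,0,0,0,1],[0,0,0,0,0,0,1]]], grip_force=35)

```text
time_s: 9.85
ee_pos: [450.4, -120.0, 5.3]
ee_rot: [180.0, -0.0, -2.5]
force: [-0.4, -0.6, 4.1]
gripper_width: 56.0
gripper_force: 35.0
```

Request:
send_rows(targets=[[[0,0,0,0,0,0.05,1],[0,0,0,0,0,0.15,1],[0,0,0,0,0,0.2,1],[0,0,0.01,0.01,0.2,0,1],[0,0,0.01,0.01,0.22,0,1],[0,0,0.01,0.02,0.22,0,1],[0,0,0,0.02,0.22,0,1],[0,0,0,0.02,0.22,0,1],[0,0,0,0.01,0.22,0,1],[0,0,0,0.01,0.22,0,1],[0,0,0,0,0.19,0,1],[0,0,0,0,0,0,1]]])

```text
time_s: 11.05
ee_pos: [470.5, 226.3, 85.5]
ee_rot: [-179.9, -0.1, 0.5]
force: [-0.1, -1.8, -1.5]
gripper_width: 56.0
gripper_force: 35.0
```

Request:
send_rows(targets=[[[0,0,0,0,0,-0.1,1],[0,0,0,0,0,-0.12,1],[0,0,0,0,0,-0.04,1],[0,0,0,0,0,0,1],[0,0,0,0,0,0,1]]])

```text
time_s: 11.55
ee_pos: [470.8, 221.9, 33.7]
ee_rot: [-180.0, -0.0, 0.2]
force: [-0.0, 0.1, -1.1]
gripper_width: 56.0
gripper_force: 35.0
```

```bash
python3 - <<'E'
from h import *
s,p,d=grab('wrist','w4'); print(s['ee_pos'],s['ee_rot'],s['force'],s['gripper_width'])
for n in ['kalimba_head','stop_pad','bar_tip']:
    for r in optics.place_of('wrist',n)[:2]:
        u,v=np.round(r['at']).astype(int);print(n,round(r['conf'],2),u,v,tow('wrist',r['at'],d[v,u],s)[0].round())
s,p,d=grab('side')
for r in optics.silhouettes('side','kalimba')[:5]:
        X=cloud('side',r['mask'],d,s);X=X[(X[:,2]>28)&(X[:,2]<75)]
        if len(X)>30: print(round(r['conf'],2),r['at'],cv2.minAreaRect(X[:,:2].astype(np.float32)),np.median(X[:,2]))
E
```

```text
[470.76144111 221.8751504   33.67250713] [-1.79986959e+02 -4.64846057e-02  1.65591533e-01] [-0.02275694  0.10899121 -1.06661592] 55.996941494485036
stop_pad 0.68 255 68 [566. 224.  23.]
stop_pad 0.41 254 136 [531. 224.  32.]
bar_tip 0.5 256 238 [481. 223.  56.]
0.93 [356.6, 166.1] ((307.5138244628906, -382.0107727050781), (66.4275131225586, 49.927207946777344), 37.11734390258789) 30.09722750341589
0.89 [353.3, 193.5] ((285.1175537109375, -176.56173706054688), (45.34845733642578, 70.12841033935547), 32.784236907958984) 29.729993159198283
0.63 [312.0, 225.2] ((358.0931396484375, 19.610671997070312), (71.49006652832031, 48.18974304199219), 41.51385498046875) 29.6466546826646
0.59 [243.6, 251.7] ((469.7823181152344, 219.44989013671875), (63.42362594604492, 119.7991943359375), 89.67668151855469) 51.19881965043242
```

View pics/w4.png

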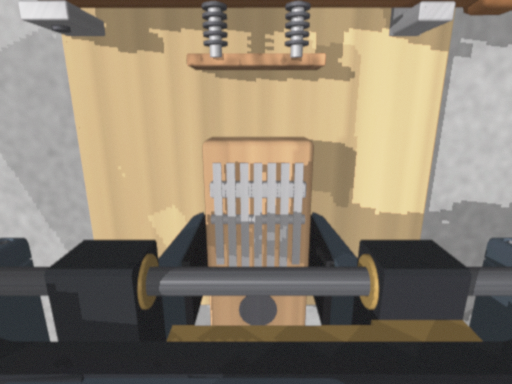

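The picture shows the kalimba square and centred (head at (257,140)) facing the pad at (256,61). Lower it onto the bed.

Request:
send_rows(targets=[[[0,0,0,0,0,-0.05,1],[0,0,0,0,0,-0.02,1],[0,0,0,0,0,-0.01,1],[0,0,0,0,0,0,1],[0,0,0,0,0,0,1]]])

```text
time_s: 12.35
ee_pos: [469.6, 221.8, 17.3]
ee_rot: [180.0, 0.1, 0.2]
force: [-2.9, -2.2, 7.2]
gripper_width: 55.8
gripper_force: 35.0
```

Request:
send_rows(targets=[[[0,0,0,0.0,0,0.003,1],[0,0,0,0.04,0,0,1],[0,0,0,0.04,0,0,1],[0,0,0,0.04,0,0,1],[0,0,0,0.02,0,0,1],[0,0,0,0,0,0,1],[0,0,0,0,0,0,1]]])

```text
time_s: 13.05
ee_pos: [498.4, 222.0, 17.4]
ee_rot: [180.0, 0.0, 0.2]
force: [0.8, 0.1, -0.9]
gripper_width: 55.6
gripper_force: 35.0
```

Request:
send_rows(targets=[[[0,0,0,0.02,0,0,1],[0,0,0,0.02,0,0,1],[0,0,0,0.01,0,0,1],[0,0,0,0,0,0,1],[0,0,0,0,0,0,1]]])

```text
time_s: 13.55
ee_pos: [507.9, 222.1, 17.4]
ee_rot: [180.0, 0.0, 0.2]
force: [-1.8, 0.7, -0.7]
gripper_width: 56.0
gripper_force: 35.0
```

```bash
python3 - <<'E'
from h import *
for i in range(5):
    s,p,d=grab('wrist','w5');print(s['ee_pos'].round(1) if hasattr(s['ee_pos'],'round') else s['ee_pos'],np.round(s['force'],1))
for r in optics.place_of('wrist','stop_pad')[:2]:
    u,v=np.round(r['at']).astype(int);print(round(r['conf'],2),u,v,tow('wrist',r['at'],d[v,u],s)[0].round())
E
```

```text
[507.9 222.1  17.4] [-1.8  0.7 -0.7]
[507.9 222.1  17.5] [-2.   0.2 -1.4]
[507.9 222.1  17.4] [-1.5 -0.5 -1.4]
[507.9 222.1  17.4] [-1.1  0.8 -1.2]
[507.9 222.1  17.4] [-1.7  0.5 -1.6]
0.65 257 139 [568. 223.  35.]
```

Request:
send_rows(targets=[[[0,0,0,0.015,0,0,1],[0,0,0,0.015,0,0,1],[0,0,0,0.01,0,0,1],[0,0,0,0.005,0,0,1],[0,0,0,0,0,0,1],[0,0,0,0,0,0,1]]])

```text
time_s: 14.45
ee_pos: [514.8, 222.0, 17.5]
ee_rot: [180.0, 0.3, 0.2]
force: [-8.4, 0.8, 4.1]
gripper_width: 55.5
gripper_force: 35.0
```

```bash
python3 - <<'E'
from h import *
for i in range(5):
    s,p,d=grab('wrist','w6');print(np.round(s['ee_pos'],1),np.round(s['force'],1),np.round(s['ee_rot'],1))
E
```

```text
[514.8 222.   17.5] [-8.4  0.8  4.1] [180.    0.3   0.2]
[514.8 222.   17.5] [-8.2  1.7  4.2] [180.    0.3   0.2]
[514.8 222.   17.5] [-9.1  0.9  4. ] [180.    0.3   0.2]
[514.8 222.   17.5] [-9.3  1.9  3.7] [180.    0.3   0.2]
[514.8 222.   17.5] [-8.9  1.3  3.6] [180.    0.3   0.2]
```

View pics/w6.png

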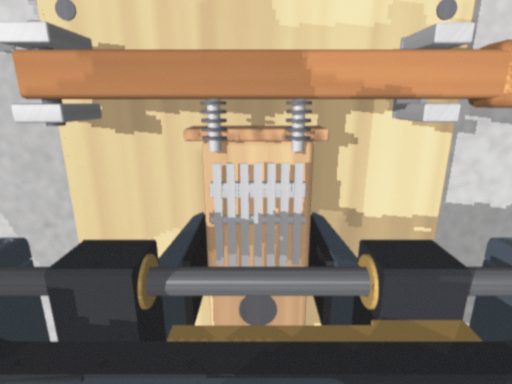

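The picture shows the kalimba's head centred and square against the pad at (256,133), with the bar seated between the catch prongs. The push is about 8 N, so I'll go 2 mm further.

Request:
send_rows(targets=[[[0,0,0,0.01,0,0,1],[0,0,0,0,0,0,1],[0,0,0,0,0,0,1],[0,0,0,0,0,0,1],[0,0,0,0,0,0,1],[0,0,0,0,0,0,1]]])

```text
time_s: 15.3
ee_pos: [516.2, 222.0, 17.5]
ee_rot: [180.0, 0.4, 0.2]
force: [-9.6, 1.8, 4.2]
gripper_width: 55.5
gripper_force: 35.0
```

```bash
python3 -c "
from h import *
print(env.state()['force'],env.job_done())"
```

```text
the job is handed in; nothing more can be done
[-9.63771078  1.75347324  4.20017548] None
```

I swung the stop bar down into its catch and handed the job in with the thumb piano still gripped, flat on the board and pressed square against the middle of the pad at about 9.6 N (wrist reading). I touched nothing else on the table, and the hand-in returned no verdict.

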